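# Rock potatoes out of a heavy crock

## Robot

A 6-joint arm with a two-finger parallel gripper is mounted at the origin on the work surface. World frame = base frame: x ahead of the robot, y to its left, z up, the work surface at z = 0. Lengths are in mm, angles in rad, forces in N, time in s.
With the tool pointing down it reaches from about 350 to 775 mm from the base axis. Payload 7.3 kg.
Tool frame: the origin (TCP) lies midway between the tips of the shut fingers; the grasp point (between the pads) lies 19 mm behind it; z points along the fingers, x is the direction in which the jaws open and shut, and the axes are right-handed (so a half turn about z gives the same grasp; the last joint's range is limited). The gripper opens to 92 mm and grips with 3 to 60 N. Pads are 19 mm wide; open, the fingers measure 130 mm over their backs; the gripper's body (75 mm by 190 mm) begins 47 mm behind the grasp point.
Start: joints at [-1.32, 0.342, 1.524, -0, 1.275, -0.146], TCP at [202.92, -484.219, 226.741] pointing down, gripper open.
Joint ranges: [-2.53, 2.53], [-0.77, 2.02], [0.04, 2.7], [-1, 4.14], [0.28, 2.66], [-3.11, 3.11]. Speed limits (rad/s): [2.57, 2.57, 3.14, 3.14, 3.14, 3.14].

## Interface

Orientations are given as [roll, pitch, yaw] about the fixed x, y, z axes, in that order (R = Rz(yaw) Ry(pitch) Rx(roll)).
In Python, from plant import bot gives the robot as it stands.
- The arm moves only by the shell command python3 -m pendant 'ROWS' [OPENING]. ROWS is JSON, a list of rows, each an object with "linear": the shift along the world's x, y, z in mm, a list of three; "twist": the turn about the world's z in degrees. In form: [{"linear": [x, y, z], "twist": twist}, ...]. A call has 1 to 20 rows; each row is the pose to reach, as a shift and turn from the pose commanded when the call began; what a row does not reach only later rows make up. A row lasts 1/8 s, in which the tool goes at most 62.5 mm and 10.7 degrees, less where a joint would pass 70% of its speed; a pose out of reach is approached as far as the arm can. A call with a gripper value outside its range is refused whole. OPENING is the closure in counts, from 0 (fully open) to 255 (shut), set as the call begins (- or left out, the last holds). The fingers move at their own pace and stop on an object; the grip force is fixed at half the most. Time passes only in rows, so rows that repeat a pose let the fingers close. It gives the time, the measured TCP pose, the force and the opening at its end, in the units of the state.
- bot.get_obs(): the state, without advancing time (a new reading comes with each control period).
- bot.capture(name): name is "scene" or "side" or "wrist"; returns a dict with "frame" (400x640x3 uint8, blue, green, red), "z_map" (400x640 float32, mm along the optical axis (not along the pixel's ray), 0 where there is no reading), "fx", "fy", "cx", "cy" (pixels), "rvec" (rotation vector, rad) and "tvec" (3), from world to camera coordinates, as OpenCV has them. Camera axes: x right, y down, z forward; pixel columns grow to the right and rows downward; lengths in mm; the calibration is good to about 2 mm. A picture is of the moment at which its call begins.
- bot.close_job(): hands the job in, once; it reports no verdict.
The state is a dict: "time": time; "joint_positions": joint angles; "dq": joint speeds; "tau": joint torques, N m; "tool_pos": TCP position; "tcp_rot": TCP orientation; "contact_force": force on the tool from outside, world axes, zero at the start; "moment": the same for the moment, N m; "grip_width": finger opening in mm.
Only numpy, scipy, OpenCV 4.12 (cv2) and the standard library are available. Lean on these libraries where they do the work, as an engineer would, in place of code of your own. Each camera call takes 0.05 s, during which the arm holds its last target. There are 200 camera calls.

## Task

The heavy potato crock is pushed handle-end first under the low shelf. Draw it out, pinching its front lip, until its steel bar handle is well clear of the shelf and it stands close in front of the middle of the tray and faces it squarely, and let go. Then take it by the bar and, without ever lifting it off the board, rock it forward on its front base edge until both potatoes have rolled out into the tray; rock it back, leave it standing flat and let go, and do not shift the pot, jar, saucer or spatula.

Things in the scene. Friction and masses are not known exactly. Their poses are not given: they have to be found in the camera images.
- tray: Open steel tray, fixed to the board, outside 250 (x) x 270 (y) x 28 mm high, walls and floor 5 mm. Origin: centre of its underside; x, y along its sides, +y looks roughly towards the crock and shelf.
- bay: Low wooden shelf, fixed. Origin: on the board under the middle of its front edge; +y points into it (away from the tray), x along the front. Top board 326 wide, 250 deep, from 200 to 218 mm high, front edge at y = 0; inner faces of its side panels at x = +-147 mm. A switch panel and a plant stand on top, 145 mm and more behind the front edge, up to 320 mm above the table.
- crock: Heavy open glazed crock, 1.2 to 1.8 kg plus potatoes, loose. Pours along its own -y. Origin on its underside, 100 mm behind the front base edge; z up. Base slab 150 wide (x), y -100 to +60, 12 thick. Walls 8 mm: rear upright, y 45 to 53; sides upright, x +-67 to +-75; front from y = -51 at the slab, leaning out 15 degrees; rim at 130 mm. It tips over forward by itself beyond about 60 degrees.
- crock_lip (a point): Middle of the top edge of the crock's front wall (8 mm thick, 150 wide, leaning 15 degrees outward), crock frame (0, -83, 130) mm. A pinch over this edge, the fingers parallel to the wall and some 35 mm deep, holds it for dragging.
- crock_bar (a point): Middle of the crock's bar handle: round steel bar, 14 mm thick, 110 mm long along the crock's x, on two posts over the rear wall, 42 mm above the rim; crock frame (0, 49, 172) mm. The bar can turn between the fingers of an upright gripper while the crock rocks.
- crock_toe (a point): Middle of the crock's front base edge, on which it rocks; crock frame (0, -100, 0) mm. Rocked 85 to 90 degrees the front wall slopes down 10 to 15 degrees and the potatoes roll out some 120 mm ahead of this edge; if one hangs, rocking back a little and forward again frees it. With this edge 18 to 40 mm from the tray's wall and facing it squarely, the mouth hangs over the tray without touching it.
- potato0_mid (a point): Centre of a potato, 56 mm thick and 62 mm long, about 0.13 kg; at the start on the crock's floor.
- potato1_mid (a point): Centre of the second, like potato; at the start on the crock's floor.
- pot: Loose open steel pot, 110 mm across, 100 mm high, beside the crock's way on either side. Origin: centre of its underside.
- jar: Loose green glass jar with a cap, 72 mm across, 130 mm high, on the other side of the way. Origin: centre of its underside.
- saucer: Loose ceramic saucer, 120 mm across, 18 mm high, on the robot's side of the tray. Origin: centre of its underside.
- spatula: Loose spatula, 200 mm long, lying along the far side of the tray. Origin near its middle, on the board.
Things that resemble listed ones, but are neither listed nor needed, are in the scene too. What is shaped like the crock but yellow is not meant.

How it is judged (in metres and radians):
On the way, in this order (a step that is already met when the one before it is completed fails the run):
1. the crock stands let go, its bar 45 mm or more out from the shelf, its base edge within 55 mm of the tray's wall and 40 mm of its middle line, facing the tray within 0.2 rad (y of crock_bar in the frame of bay below -0.045 m and y of crock_toe in the frame of tray below 0.19 m and x of crock_toe in the frame of tray between -0.04 and 0.04 m and angle between the y axis of crock and the y axis of tray, either way round below 0.2 rad and angle between crock's own z axis and vertical below 0.06 rad and contact force between the fingers and crock below 0.1 N), for 0.2 s.
2. the crock is rocked forward by more than 63 degrees on its front base edge (angle between crock's own z axis and vertical above 1.1 rad and height (world z) of crock_toe below 0.02 m), for 0.1 s.
3. both potatoes are inside the tray while the crock is still tilted forward by more than 50 degrees (angle between crock's own z axis and vertical above 0.87 rad and x of potato0_mid in the frame of tray between -0.122 and 0.122 m and y of potato0_mid in the frame of tray between -0.132 and 0.132 m and z of each of potato0_mid, potato1_mid in the frame of tray below 0.06 m and x of potato1_mid in the frame of tray between -0.122 and 0.122 m and y of potato1_mid in the frame of tray between -0.132 and 0.132 m), for 0.1 s.
At the end, for the whole second after the job is handed in: Both potatoes lie at rest inside the tray (centres within its walls and less than 60 mm above its underside); the crock stands upright on the board within 0.06 rad, at rest and let go (x of potato0_mid in the frame of tray between -0.122 and 0.122 m and y of potato0_mid in the frame of tray between -0.132 and 0.132 m and z of each of potato0_mid, potato1_mid in the frame of tray below 0.06 m and linear speed of each of potato0, potato1 below 0.03 m/s and x of potato1_mid in the frame of tray between -0.122 and 0.122 m and y of potato1_mid in the frame of tray between -0.132 and 0.132 m and angle between crock's own z axis and vertical below 0.06 rad and contact force between the fingers and crock below 0.1 N and height (world z) of crock below 0.006 m and linear speed of crock below 0.02 m/s); the robot touches nothing.
It fails at once if the crock's front base edge is lifted more than 25 mm off the board (height (world z) of crock_toe above 0.025 m).
It fails at once if the pot is shifted by more than 30 mm (distance of pot from where it was at the start of the episode above 0.03 m).
It fails at once if the jar is shifted by more than 30 mm (distance of jar from where it was at the start of the episode above 0.03 m).
It fails at once if the saucer is shifted by more than 30 mm (distance of saucer from where it was at the start of the episode above 0.03 m).
It fails at once if the spatula is shifted by more than 30 mm (distance of spatula from where it was at the start of the episode above 0.03 m).
It also fails if it takes over 59 s, if anything falls off the work surface, if the arm or the gripper's body presses on something with over 40 N, if the wrist force passes 120 N, or if a joint passes its speed limit or range.

## Working session

There is one attempt and no reset: what is moved stays moved. The work goes in short steps, Python scripts to look and compute and a shell command to move; the robot and the scene stay as the last step left them, time stands still between calls to the robot, and variables do not carry over. Pictures are saved under pics/ and viewed, about 8 in all and at most 12, crops included, and the job is handed in when it is done.

```bash
ls; mkdir -p pics
cat > h.py <<'E'
import numpy as np,cv2
from plant import bot
def cap(n,save=None):
    c=bot.capture(n)
    if save: cv2.imwrite('pics/'+save,c['frame'])
    return c
def pts(c):
    R=cv2.Rodrigues(np.array(c['rvec'],float))[0];t=np.array(c['tvec'],float).ravel()
    z=c['z_map'].astype(float);v,u=np.mgrid[:z.shape[0],:z.shape[1]]
    P=np.stack([(u-c['cx'])/c['fx']*z,(v-c['cy'])/c['fy']*z,z],-1)
    W=(P-t)@R; W[z==0]=np.nan
    return W
E
python3 - <<'E'
from h import *
import pickle
print(bot.get_obs())
for n in('scene','side'):
    c=cap(n,n+'0.png');pickle.dump(c,open(n+'0.pkl','wb'))
    print({k:c[k] for k in('fx','fy','cx','cy','rvec','tvec')})
E
```

```text
pics
{'time': 0.0, 'joint_positions': array([-1.31999063e+00,  3.42760102e-01,  1.52502905e+00,  2.22325085e-06,
        1.27541150e+00, -1.45969203e-01]), 'dq': array([ 0.00014599,  0.0002656 , -0.00088349, -0.00150646, -0.00122804,
       -0.00149234]), 'tau': array([-1.01857040e-03, -4.31249356e+01, -2.44216096e+01,  7.16721453e-02,
        5.60266385e-02, -1.13849144e-04]), 'tool_pos': array([ 202.81550915, -483.79041323,  226.02137417]), 'tcp_rot': array([-3.14135666e+00,  1.59058758e-03, -1.17402188e+00]), 'contact_force': array([ 0.6803394 , -0.37124006, -0.38667634]), 'moment': array([-0.0779131 , -0.01495342,  0.05232459]), 'grip_width': 91.94994016318586}
{'fx': 385.9031837215621, 'fy': 385.9031837215621, 'cx': 320.58931732664036, 'cy': 195.91753466705248, 'rvec': array([ 1.83039613,  1.86476908, -0.63809308]), 'tvec': array([-155.84794091, -371.60550646, 1810.30423234])}
{'fx': 381.86203288552434, 'fy': 381.86203288552434, 'cx': 319.4127879226923, 'cy': 201.99590840386716, 'rvec': array([ 2.48007706, -1.18265405,  0.25031352]), 'tvec': array([-232.6819732 ,  570.79221994,  991.81369675])}
```

View pics/scene0.png

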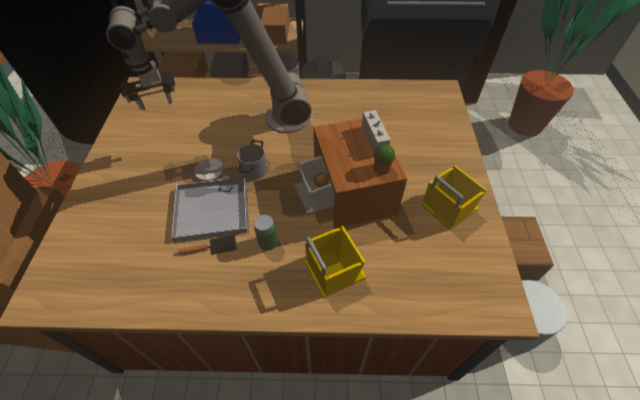

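View pics/side0.png

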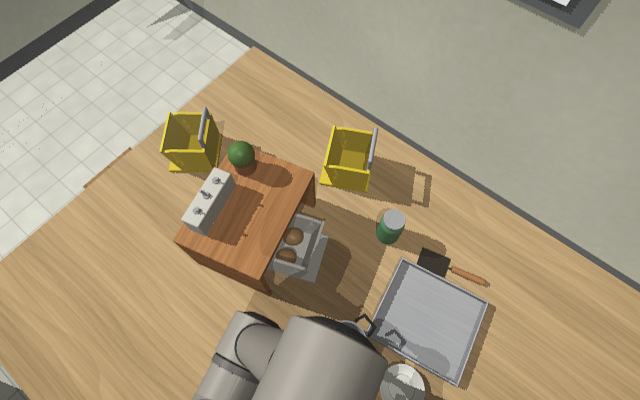

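The scene view shows the tray at (210,208), the pot at (252,160), the jar at (265,232) and the crock's front end sticking out of the shelf at (315,185). The side view shows the crock at (300,248) with potatoes inside. The yellow ones are decoys. Next I measure from depth in both views.

Run:
```python
from h import *
import pickle
S={n:pickle.load(open(n+'0.pkl','rb')) for n in('scene','side')}
for n,c in S.items():
    W=pts(c);H=cv2.cvtColor(c['frame'],cv2.COLOR_BGR2HSV)
    px={'scene':dict(tray=(210,208),pot=(252,150),jar=(264,222),crock=(313,165),toe=(308,197),shelf=(350,160)),
        'side':dict(tray=(430,320),jar=(392,222),crock=(325,245),toe=(318,262),shelf=(250,220),saucer=(403,380))}[n]
    for k,(u,v) in px.items(): print(n,k,W[v,u].round(0))
    z=W[...,2]
    def rect(name,m,roi):
        x0,y0,x1,y1=roi; q=np.zeros(z.shape,bool);q[y0:y1,x0:x1]=1;m=(m&q).astype(np.uint8)
        k,l,s,_=cv2.connectedComponentsWithStats(m)
        if k<2:return print(n,name,'none')
        i=1+np.argmax(s[1:,4]);P=W[l==i]
        r=cv2.minAreaRect(P[:,:2].astype(np.float32))
        print(n,name,s[i,4],'c',np.round(r[0]),'sz',np.round(r[1]),'ang',round(r[2],1),'z',np.nanmedian(P[:,2]).round(1),'corners',cv2.boxPoints(r).round(0).tolist())
    tr=(160,165,260,250) if n=='scene' else (360,250,500,390)
    sh=(300,105,415,225) if n=='scene' else (160,135,330,300)
    cr=(290,140,350,220) if n=='scene' else (265,205,335,290)
    rect('trayrim',(z>3)&(z<45)&(H[...,1]<60),tr)
    rect('shelftop',(z>208)&(z<228),sh)
    rect('crockall',(z>6)&(z<150)&(H[...,1]<60),cr)
    rect('crockrim',(z>118)&(z<142)&(H[...,1]<60),cr)
    rect('slab',(z>5)&(z<20)&(H[...,1]<60),cr)
    rect('pot',(z>85)&(z<112),(230,130,275,185) if n=='scene' else (340,300,400,345))
    rect('jar',(z>115)&(z<140),(250,205,280,250) if n=='scene' else (370,200,410,240))
```

```text
scene tray [ 537. -258.    6.]
scene pot [ 281. -121.   64.]
scene jar [682. -19. 134.]
scene crock [392. 135.  99.]
scene toe [481. 116.  12.]
scene shelf [474. 269. 218.]
scene trayrim 4077 c [ 504. -252.] sz [318. 375.] ang 86.0 z 7.5 corners [[306.0, -397.0], [680.0, -424.0], [702.0, -107.0], [328.0, -80.0]]
scene shelftop 3796 c [428. 295.] sz [332. 250.] ang 15.2 z 218.7 corners [[235.0, 373.0], [301.0, 131.0], [621.0, 218.0], [555.0, 460.0]]
scene crockall 1281 c [460. 151.] sz [154. 140.] ang 22.2 z 59.0 corners [[362.0, 187.0], [415.0, 57.0], [558.0, 115.0], [505.0, 245.0]]
scene crockrim 212 c [461. 148.] sz [155. 103.] ang 20.8 z 128.1 corners [[370.0, 168.0], [407.0, 72.0], [551.0, 127.0], [515.0, 223.0]]
scene slab 371 c [468. 137.] sz [149. 109.] ang 22.2 z 12.8 corners [[378.0, 160.0], [420.0, 59.0], [557.0, 115.0], [516.0, 216.0]]
scene pot 277 c [ 333. -115.] sz [180. 108.] ang 11.0 z 92.7 corners [[234.0, -80.0], [255.0, -186.0], [431.0, -151.0], [410.0, -45.0]]
scene jar 265 c [680. -22.] sz [61. 62.] ang 29.2 z 130.4 corners [[638.0, -10.0], [668.0, -64.0], [721.0
[... 436 characters left out ...]
.0], [620.0, 219.0], [555.0, 461.0]]
side crockall 2094 c [459. 156.] sz [153. 149.] ang 21.9 z 45.9 corners [[361.0, 196.0], [416.0, 58.0], [558.0, 115.0], [502.0, 253.0]]
side crockrim 458 c [462. 148.] sz [153. 105.] ang 21.2 z 130.7 corners [[372.0, 169.0], [410.0, 71.0], [552.0, 126.0], [514.0, 224.0]]
side slab 450 c [473. 120.] sz [149.  72.] ang 21.9 z 14.0 corners [[390.0, 126.0], [417.0, 59.0], [555.0, 114.0], [528.0, 181.0]]
side pot 192 c [ 400. -111.] sz [53. 88.] ang 9.6 z 90.7 corners [[366.0, -72.0], [381.0, -159.0], [433.0, -150.0], [418.0, -63.0]]
side jar 394 c [680. -21.] sz [61. 63.] ang 38.0 z 131.7 corners [[637.0, -15.0], [676.0, -65.0], [723.0, -28.0], [685.0, 22.0]]
```

Run:
```python
from h import *
import pickle
S={n:pickle.load(open(n+'0.pkl','rb')) for n in('scene','side')}
W=pts(S['scene']);o=bot.get_obs()
P=W[60:125,100:200].reshape(-1,3);P=P[np.isfinite(P[:,0])]-o['tool_pos']
a=o['tcp_rot'][2];x=np.array([np.cos(a),np.sin(a)]);y=np.array([-x[1],x[0]])
for z0 in range(0,200,20):
    Q=P[(P[:,2]>z0)&(P[:,2]<z0+20)&(np.hypot(P[:,0],P[:,1])<200)]
    if len(Q): u=Q[:,:2]@x;v=Q[:,:2]@y;print(z0,len(Q),'x',np.percentile(u,[2,98]).round(),'y',np.percentile(v,[2,98]).round())
# tray: rim points of both views
A=[]
for n,c in S.items():
    W=pts(c);H=cv2.cvtColor(c['frame'],cv2.COLOR_BGR2HSV)
    r=(165,170,255,245) if n=='scene' else (360,250,495,390)
    s=np.s_[r[1]:r[3],r[0]:r[2]]
    Q=W[s].reshape(-1,3);h=H[s].reshape(-1,3)
    k=(Q[:,2]>22)&(Q[:,2]<36)&(h[:,1]<70)
    A.append(Q[k])
Q=np.vstack(A);img=np.zeros((400,400,3),np.uint8)
ij=((Q[:,:2]-[340,-460])).astype(int);ok=((ij>=0)&(ij<400)).all(1)
img[399-ij[ok,0],399-ij[ok,1]]=255
from scipy.optimize import least_squares
def res(p,Q=Q):
    c,s=np.cos(p[2]),np.sin(p[2]);d=Q[:,:2]-p[:2];u=d@[c,s];v=d@[-s,c]
    q=np.abs(np.stack([np.abs(u)-122.5,np.abs(v)-132.5]));q.sort(0);
    out=np.maximum(np.abs(u)-122.5,np.abs(v)-132.5)
    return np.where(out>0,out,q[0])
for a0 in(0,.15,.3):
    f=least_squares(res,[540,-262,a0],loss='soft_l1',f_scale=3);print(f.x.round(3),np.degrees(f.x[2]).round(2),f.cost.round(),len(Q))
# pot, saucer heights
for n,c in S.items():
    W=pts(c);r=(225,135,280,185) if n=='scene' else (340,300,400,345)
    Q=W[r[1]:r[3],r[0]:r[2]].reshape(-1,3);Q=Q[(Q[:,2]>94)&(Q[:,2]<106)&(Q[:,0]<470)&(Q[:,1]<-30)&(Q[:,1]>-200)]
    if len(Q)>5: print(n,'pot rim',cv2.minEnclosingCircle(Q[:,:2].astype(np.float32)),np.median(Q,0).round())
cv2.imwrite('pics/trayrim.png',img)
```

```text
0 32 x [-61.  59.] y [-5. 14.]
20 47 x [-64.  60.] y [-1. 14.]
40 37 x [-65.  62.] y [-0. 15.]
60 72 x [-87.  83.] y [ 4. 37.]
80 233 x [-87.  86.] y [-27.  39.]
100 455 x [-94.  91.] y [-32.  38.]
120 109 x [-51.  14.] y [-7. 30.]
140 61 x [-51.  12.] y [-14.  37.]
160 198 x [-51.  33.] y [-31.  40.]
180 75 x [-37.  32.] y [ 6. 40.]
[ 5.38649e+02 -2.53396e+02  1.73000e-01] 9.93 5182.0 1267
[ 5.38649e+02 -2.53396e+02  1.73000e-01] 9.93 5182.0 1267
[ 5.38649e+02 -2.53396e+02  1.73000e-01] 9.93 5182.0 1267
scene pot rim ((346.1886291503906, -129.85789489746094), 74.1150894165039) [ 332. -119.   99.]
side pot rim ((372.70208740234375, -109.24159240722656), 37.810420989990234) [ 383. -106.  101.]
```

The gripper body is ±94 mm along the jaw axis. A square pinch on the lip, which is about 79 mm from the shelf edge, would press the shelf at first. So I'll hook the crock out a little from inside, with the jaws along its width, then pinch the lip for the rest. First I go above it and look.

```bash
python3 -m pendant '[{"linear":[30,30,60],"twist":9},{"linear":[65,80,110],"twist":18},{"linear":[100,135,114],"twist":28},{"linear":[130,190,114],"twist":38},{"linear":[160,250,114],"twist":47},{"linear":[190,310,114],"twist":56},{"linear":[215,370,114],"twist":65},{"linear":[235,430,114],"twist":74},{"linear":[250,490,114],"twist":83},{"linear":[262,550,114],"twist":83},{"linear":[267,584,114],"twist":83},{"linear":[267,584,114],"twist":83},{"linear":[267,584,114],"twist":83}]' 85
python3 - <<'E'
from h import *
import pickle
c=cap('wrist','w1.png');pickle.dump(c,open('w1.pkl','wb'));pickle.dump(cap('scene'),open('scene1.pkl','wb'));pickle.dump(cap('side','side1.png'),open('side1.pkl','wb'))
o=bot.get_obs();print(o['tool_pos'],np.degrees(o['tcp_rot']),o['joint_positions'].round(2),o['grip_width'],o['time'])
E
```

```text
time: 1.72
tool_pos: [469.7, 99.9, 340.3]
tcp_rot: [3.141, 0.001, 0.276]
contact_force: [-0.7, -0.3, -0.3]
grip_width: 60.9
[469.8696857   98.42919242 340.73476374] [1.79981039e+02 7.54077889e-03 1.56224199e+01] [ 0.05  0.19  1.42 -0.    1.53 -0.23] 61.345367466446675 1.875
```

View pics/w1.png

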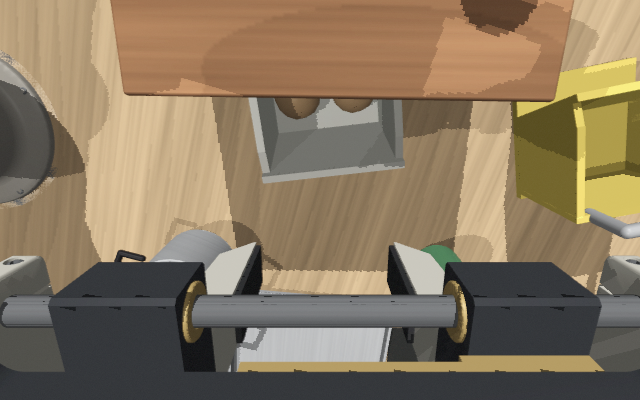

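The wrist view shows the crock's lip running from (262,180) to (405,165), both potatoes far back inside, the shelf edge at row ~97 and the pot at left. Now I refine the lip and pot from depth.

Run:
```python
from h import *
import pickle
C={n:pickle.load(open(n+'1.pkl','rb')) for n in('w','scene','side')}
W=pts(C['w']);z=W[...,2]
m=(z>122)&(z<138);m[:100]=0;m[230:]=0;m[:,:240]=0;m[:,420:]=0
Q=W[m];r=cv2.minAreaRect(Q[:,:2].astype(np.float32));print('lip',len(Q),Q[:,2].mean().round(1),cv2.boxPoints(r).round(1).tolist())
for u,v in((262,180),(405,165)): print(np.round(W[v-4:v+1:2,u+(3 if u<300 else -3)],1).tolist())
m=(z>190)&(z<228);Q=W[m&(np.arange(400)[:,None]>60)];print('shelf edge',[W[v,u].round(0).tolist() for v,u in((92,150),(96,300),(98,540))])
for n in('w','scene','side'):
    W=pts(C[n]).reshape(-1,3)
    k=(W[:,2]>20)&(W[:,2]<104)&(W[:,0]>280)&(W[:,0]<450)&(W[:,1]<-30)&(W[:,1]>-200)
    Q=W[k];
    if len(Q)<20: print(n,len(Q)); continue
    for a,b in((20,60),(60,85),(85,104)):
        q=Q[(Q[:,2]>a)&(Q[:,2]<b)]
        if len(q)>5:print(n,a,len(q),np.percentile(q[:,:2],[2,50,98],axis=0).round().tolist())
```

```text
lip 2694 128.5 [[378.1000061035156, 147.3000030517578], [410.6000061035156, 68.0999984741211], [549.9000244140625, 125.30000305175781], [517.2999877929688, 204.5]]
[[411.7, 77.5, 132.0], [412.0, 75.0, 130.4], [412.4, 72.5, 129.0]]
[[544.2, 131.6, 131.5], [545.1, 129.5, 130.9], [546.5, 127.2, 128.2]]
shelf edge [[323.0, 140.0, 217.0], [432.0, 168.0, 218.0], [606.0, 216.0, 216.0]]
w 20 697 [[294.0, -79.0], [336.0, -65.0], [366.0, -62.0]]
w 60 505 [[292.0, -81.0], [334.0, -65.0], [363.0, -62.0]]
w 85 331 [[282.0, -82.0], [322.0, -65.0], [362.0, -62.0]]
scene 20 322 [[281.0, -187.0], [366.0, -122.0], [415.0, -62.0]]
scene 60 211 [[281.0, -165.0], [344.0, -119.0], [402.0, -62.0]]
scene 85 238 [[281.0, -167.0], [359.0, -118.0], [420.0, -62.0]]
side 20 184 [[281.0, -196.0], [384.0, -139.0], [443.0, -64.0]]
side 60 85 [[281.0, -165.0], [372.0, -117.0], [405.0, -65.0]]
side 85 370 [[282.0, -167.0], [375.0, -123.0], [422.0, -62.0]]
```

View pics/side1.png

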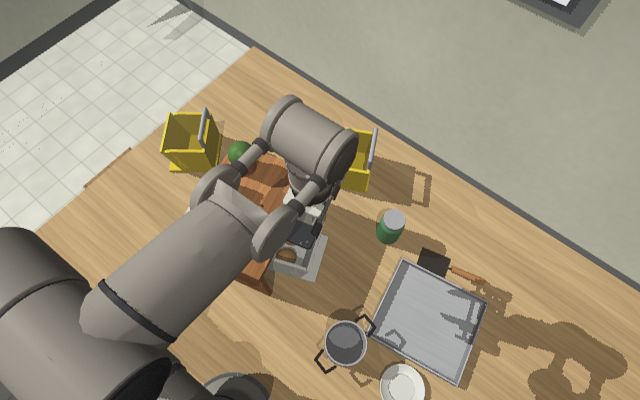

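The side view now shows the pot in the clear, with its rim centre at (346,343). One of its handles points towards the crock's way at (367,327). I also see the tray corners and the saucer at (402,383).

Run:
```python
from h import *
import pickle
c=pickle.load(open('side1.pkl','rb'));W=pts(c);z=W[...,2]
R=cv2.Rodrigues(c['rvec'])[0];t=np.array(c['tvec']).ravel()
def ray(u,v,h):
    d=R.T@np.array([(u-c['cx'])/c['fx'],(v-c['cy'])/c['fy'],1]);o=-R.T@t;return (o+d*(h-o[2])/d[2]).round()
for n,u,v,h in(('pot c',346,342,100),('rimL',325,342,100),('rimR',367,342,100),('hand',373,320,85),('hand2',376,328,85),('tray+y-x',372,333,28),('tray+y+x',403,260,28),('tray-y-x',457,385,28),('tray-y+x',487,301,28)): print(n,ray(u,v,h))
m=np.zeros(z.shape,bool);m[310:340,355:380]=1;m&=(z>60)&(z<120)
Q=W[m];i=Q[:,0].argsort()[-6:];print(Q[i].round())
m=np.zeros(z.shape,bool);m[315:370,320:372]=1;m&=(z>95)&(z<104);print(cv2.minEnclosingCircle(W[m][:,:2].astype(np.float32)))
```

```text
pot c [ 335. -115.  100.]
rimL [302. -74. 100.]
rimR [ 369. -157.  100.]
hand [ 426. -138.   85.]
hand2 [ 414. -156.   85.]
tray+y-x [ 406. -157.   28.]
tray+y+x [ 632. -108.   28.]
tray-y-x [ 441. -406.   28.]
tray-y+x [ 683. -361.   28.]
[[ 423. -123.   90.]
 [ 423. -119.   88.]
 [ 423. -116.   90.]
 [ 424. -112.   90.]
 [ 425. -109.   88.]
 [ 426. -111.   87.]]
((347.1665954589844, -114.37528228759766), 66.67095947265625)
```

```bash
python3 -m pendant '[{"linear":[-2,27,-40],"twist":0},{"linear":[-2,27,-100],"twist":0},{"linear":[-2,27,-160],"twist":0},{"linear":[-2,27,-200],"twist":0},{"linear":[-2,27,-225],"twist":0},{"linear":[-2,27,-238],"twist":0},{"linear":[-2,27,-238],"twist":0}]'
python3 -m pendant '[{"linear":[0,-4,0],"twist":0},{"linear":[1,-9,0],"twist":0},{"linear":[2,-14,0],"twist":0},{"linear":[3,-19,0],"twist":0}]'
```

```text
time: 2.75
tool_pos: [467.9, 126.0, 102.6]
tcp_rot: [-3.142, 0.001, 0.273]
contact_force: [-0.5, -0.2, 0.2]
grip_width: 61.4
time: 3.25
tool_pos: [470.4, 108.7, 103.6]
tcp_rot: [-3.14, -0.0, 0.275]
contact_force: [-3.0, 6.4, 0.1]
grip_width: 61.1
```

```bash
python3 -m pendant '[{"linear":[1,-6,0],"twist":-1},{"linear":[2,-12,0],"twist":-2},{"linear":[3,-18,0],"twist":-3},{"linear":[4,-24,0],"twist":-4},{"linear":[5,-30,0],"twist":-5},{"linear":[6,-36,0],"twist":-6},{"linear":[7,-42,0],"twist":-6},{"linear":[8,-48,0],"twist":-6},{"linear":[9,-52,0],"twist":-6},{"linear":[9,-52,0],"twist":-6}]'
python3 -m pendant '[{"linear":[-1,6,0],"twist":0},{"linear":[-1,6,40],"twist":0},{"linear":[-1,6,100],"twist":0},{"linear":[4,-10,160],"twist":0},{"linear":[4,-10,200],"twist":0},{"linear":[4,-10,200],"twist":0}]'
python3 - <<'E'
from h import *
import pickle
c=cap('wrist','w2.png');pickle.dump(c,open('w2.pkl','wb'))
o=bot.get_obs();print(o['tool_pos'],np.degrees(o['tcp_rot']),o['time'])
W=pts(c);z=W[...,2]
m=(z>122)&(z<138);m[:,:200]=0;m[:,460:]=0;m[240:]=0
k,l,s,_=cv2.connectedComponentsWithStats(m.astype(np.uint8));i=1+np.argmax(s[1:,4])
Q=W[l==i];r=cv2.minAreaRect(Q[:,:2].astype(np.float32));print('lip',s[i],Q[:,2].mean().round(1),r,cv2.boxPoints(r).round(1).tolist())
E
```

```text
time: 4.5
tool_pos: [479.8, 56.4, 103.7]
tcp_rot: [-3.14, -0.001, 0.169]
contact_force: [-1.5, 4.3, -0.8]
grip_width: 60.9
time: 5.25
tool_pos: [485.4, 45.5, 306.8]
tcp_rot: [3.139, -0.008, 0.17]
contact_force: [0.2, 0.1, -0.9]
grip_width: 61.2
[484.37163529  45.65689336 304.35616964] [179.92517287  -0.22918477   9.72783657] 5.3
lip [ 232   34  176  158 4824] 128.8 ((474.17510986328125, 99.740478515625), (150.5550079345703, 139.55230712890625), 10.029075622558594) [[387.8999938964844, 155.3000030517578], [412.20001220703125, 17.899999618530273], [560.5, 44.099998474121094], [536.2000122070312, 181.60000610351562]]
```

View pics/w2.png

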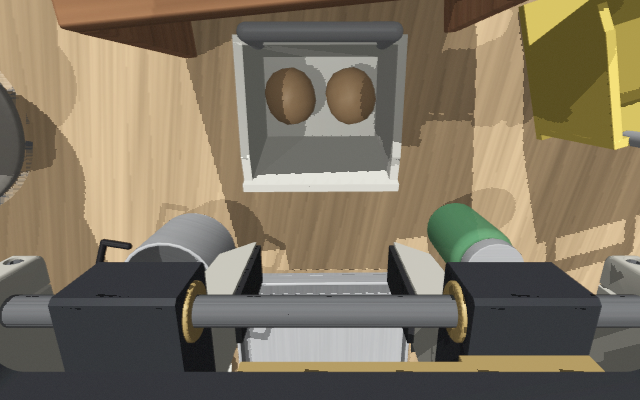

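Crock is now at yaw 10°, square to the tray. Its lip (245–398, row 187) is clear of the shelf edge and both potatoes are inside. There's room now for the pinch.

```bash
python3 -m pendant '[{"linear":[1,-9,0],"twist":-10},{"linear":[1,-9,0],"twist":-20},{"linear":[1,-9,0],"twist":-30},{"linear":[1,-9,0],"twist":-40},{"linear":[1,-9,0],"twist":-50},{"linear":[1,-9,-20],"twist":-60},{"linear":[1,-9,-50],"twist":-70},{"linear":[1,-9,-80],"twist":-80},{"linear":[1,-9,-120],"twist":-90},{"linear":[1,-9,-160],"twist":-90},{"linear":[1,-9,-180],"twist":-90},{"linear":[1,-9,-192],"twist":-90},{"linear":[1,-9,-192],"twist":-90}]'
python3 -m pendant '[{"linear":[0,0,0],"twist":0},{"linear":[0,0,0],"twist":0},{"linear":[0,0,0],"twist":0},{"linear":[0,0,0],"twist":0},{"linear":[0,0,0],"twist":0},{"linear":[0,0,0],"twist":0}]' 255
python3 - <<'E'
from h import *
import pickle
c=cap('side');pickle.dump(c,open('s3.pkl','wb'))
E
```

```text
time: 6.92
tool_pos: [484.2, 36.9, 109.9]
tcp_rot: [3.139, 0.0, -1.401]
contact_force: [0.3, 0.2, 0.2]
grip_width: 61.6
time: 7.68
tool_pos: [484.7, 37.5, 110.7]
tcp_rot: [3.141, 0.001, -1.401]
contact_force: [-0.6, 4.6, 1.4]
grip_width: 11.5
```

```bash
python3 -m pendant '[{"linear":[1,-4,0],"twist":0},{"linear":[3,-10,0],"twist":0},{"linear":[5,-17,0],"twist":0},{"linear":[7,-24,0],"twist":0},{"linear":[9,-31,0],"twist":0},{"linear":[11,-38,0],"twist":0},{"linear":[13,-45,0],"twist":0},{"linear":[15,-52,0],"twist":0},{"linear":[17,-59,0],"twist":0},{"linear":[19,-66,0],"twist":0},{"linear":[21,-73,0],"twist":0},{"linear":[23,-80,0],"twist":0},{"linear":[24,-85,0],"twist":0},{"linear":[24,-85,0],"twist":0}]'
python3 - <<'E'
from h import *
import pickle
c=cap('side','side4.png');W=pts(c);z=W[...,2]
pickle.dump(c,open('side4.pkl','wb'));pickle.dump(cap('scene','scene4.png'),open('scene4.pkl','wb'));pickle.dump(cap('wrist','w4.png'),open('w4.pkl','wb'))
E
```

```text
time: 9.48
tool_pos: [508.1, -46.9, 110.7]
tcp_rot: [3.14, 0.003, -1.401]
contact_force: [-1.4, 6.4, 4.5]
grip_width: 11.0
```

View pics/side4.png

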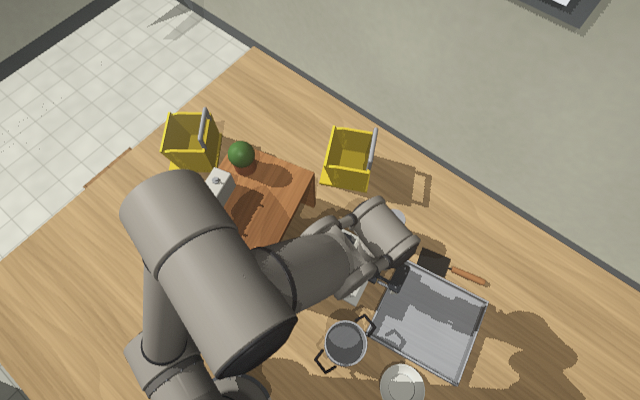

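View pics/scene4.png

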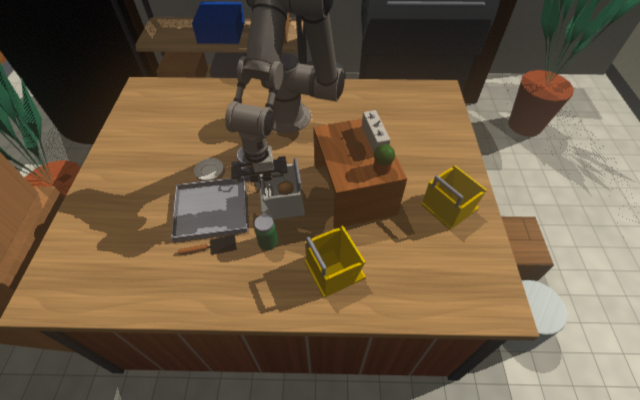

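The crock follows the pinch. In the scene it stands at (282,190), between the pot and the jar, about 15 px short of the tray. Next I measure the remaining gap.

Run:
```python
from h import *
import pickle
A={n:[] for n in('tray','slab','rim')}
for n in('w','scene','side'):
    c=pickle.load(open(n+'4.pkl','rb'));W=pts(c).reshape(-1,3);H=cv2.cvtColor(c['frame'],cv2.COLOR_BGR2HSV).reshape(-1,3)
    g=H[:,1]<70
    th=np.radians(10);d=W[:,:2]-[539.5,-255];u=d@[np.cos(th),np.sin(th)];v=d@[-np.sin(th),np.cos(th)];z=W[:,2]
    for nm,m in(('wall+y',(z>20)&(z<34)&(abs(u)<110)&(v>115)&(v<150)),('wall+x',(z>20)&(z<34)&(u<145)&(u>110)&(abs(v)<110)),('wall-x',(z>20)&(z<34)&(u>-145)&(u<-110)&(abs(v)<110)),('wall-y',(z>20)&(z<34)&(v>-150)&(v<-120)&(abs(u)<100)),
      ('slab front',(z>7)&(z<18)&(v>155)&(v<225)&(abs(u)<90)),('rim',(z>123)&(z<136)&(v>160)&(v<370)&(abs(u)<110))):
        m=m&g
        if m.sum()<15: continue
        a=u[m];b=v[m]
        s=f'{n} {nm} n={m.sum()} u {np.percentile(a,[1,50,99]).round(1)} v {np.percentile(b,[1,50,99]).round(1)}'
        if nm in('wall+y','wall-y'):s+=f' slope {np.degrees(np.polyfit(a,b,1)[0]):.1f}deg'
        if nm in('wall+x','wall-x'):s+=f' slope {np.degrees(-np.polyfit(b,a,1)[0]):.1f}deg'
        if nm=='rim': r=cv2.minAreaRect(np.c_[a,b].astype(np.float32));s+=f' {np.round(r[0])} {np.round(r[1])} {r[2]:.1f}'
        print(s)
```

```text
w wall+y n=2156 u [-34.2  46.5 108.9] v [128.4 132.1 133.6] slope -0.0deg
w wall+x n=1582 u [118.2 120.2 123.3] v [ 17.2  61.6 109.1] slope 0.0deg
w wall-x n=1067 u [-125.7 -122.  -120.5] v [ 1.6 41.3 81.2] slope 0.1deg
w slab front n=1983 u [-26.3  36.3  80.1] v [189.7 194.7 219.6]
w rim n=16526 u [-33.7  64.3  80.2] v [195.9 254.  341.3] [ 20. 265.] [127. 156.] 3.3
scene wall+y n=65 u [-97.2  10.3 107.8] v [129.7 132.7 134.8] slope -0.1deg
scene wall+x n=141 u [115.6 121.2 125.1] v [-107.2   -6.2  106.8] slope -0.0deg
scene wall-x n=105 u [-128.4 -123.4 -118.3] v [-105.1   -8.2   82.7] slope 0.1deg
scene wall-y n=82 u [-94.9   0.3  93.8] v [-135.4 -131.2 -128.5] slope 0.2deg
scene slab front n=101 u [-64.4  34.   69.4] v [191.4 202.1 223.7]
scene rim n=223 u [-69.3  69.8  81.9] v [193.7 249.1 342.1] [  8. 264.] [157. 149.] 4.3
side wall+y n=82 u [-108.9  -40.7   18.3] v [131.2 133.9 136.2] slope 0.2deg
side wall+x n=187 u [119.4 121.6 125.7] v [-107.3   -0.5  106.8] slope -0.1deg
side wall-x n=200 u [-144.1 -122.4 -119. ] v [-106.3   -2.8  105.1] slope 0.0deg
side wall-y n=199 u [-97.8  -8.   97.4] v [-134.  -130.  -127.6] slope 0.1deg
side slab front n=161 u [-67.2 -43.9  11. ] v [193.4 201.3 223.2]
side rim n=78 u [-67.3  75.6  82.5] v [206.  279.5 319.7] [ 15. 252.] [186.  39.] 35.4
```

```bash
python3 -m pendant '[{"linear":[1,-5,0],"twist":0},{"linear":[2,-11,0],"twist":0},{"linear":[3,-17,0],"twist":0},{"linear":[4,-23,0],"twist":0},{"linear":[5,-28,0],"twist":0},{"linear":[5,-28,0],"twist":0},{"linear":[5,-28,0],"twist":0}]'
cat > m.py <<'E'
from h import *
def meas(ns):
  for n in ns:
    c=cap(n);W=pts(c).reshape(-1,3);H=cv2.cvtColor(c['frame'],cv2.COLOR_BGR2HSV).reshape(-1,3)
    g=H[:,1]<70;th=np.radians(10);d=W[:,:2]-[539,-254.5];u=d@[np.cos(th),np.sin(th)];v=d@[-np.sin(th),np.cos(th)];z=W[:,2]
    for nm,m,ax in(('front',(z>7)&(z<18)&(v>145)&(v<190)&(abs(u)<100),0),('rim+x',(z>120)&(z<136)&(u>60)&(u<105)&(v>165)&(v<310),1),('rim-x',(z>120)&(z<136)&(u<-45)&(u>-95)&(v>165)&(v<310),1),('bar',(z>166)&(z<186)&(v>270)&(v<360)&(abs(u)<75),2)):
        m=m&g
        if m.sum()<8: continue
        a,b=u[m],v[m]
        if ax==2: print(n,nm,m.sum(),np.percentile(a,[2,50,98]).round(1),np.percentile(b,[2,50,98]).round(1),'slope',np.degrees(np.polyfit(a,b,1)[0]).round(1),'z',np.percentile(z[m],[50,95]).round(1));continue
        s,t=(a,b) if ax==0 else (b,a)
        k=(s//8).astype(int);e=[];f=[]
        for i in np.unique(k):
            q=t[k==i]
            if len(q)>1:e.append(i*8+4);f.append(np.percentile(q,95 if nm=='rim+x' else 5))
        if len(e)<3: continue
        p=np.polyfit(e,f,1);print(n,nm,m.sum(),'edge mean',np.mean(f).round(1),'slope deg',np.degrees(p[0]).round(1),'range',e[0],e[-1])
E
python3 -c "
from m import *
meas(['wrist','scene','side'])"
```

```text
time: 10.5
tool_pos: [513.2, -74.8, 110.7]
tcp_rot: [3.14, 0.003, -1.401]
contact_force: [-0.6, 7.2, 3.9]
grip_width: 11.7
wrist front 1883 edge mean 161.2 slope deg 0.3 range -28 84
wrist rim+x 9426 edge mean 80.3 slope deg -0.9 range 172 308
scene front 87 edge mean 164.4 slope deg -0.4 range -12 68
scene rim+x 142 edge mean 80.8 slope deg 0.1 range 180 308
scene rim-x 23 edge mean -67.5 slope deg -1.0 range 276 300
scene bar 105 [-47.2  18.2  68.2] [304.6 311.1 317.7] slope -0.4 z [178.1 182.2]
side front 112 edge mean 165.0 slope deg -0.9 range -68 -4
side rim+x 48 edge mean 82.7 slope deg -2.7 range 244 276
```

```bash
python3 -m pendant '[{"linear":[0,0,0],"twist":0},{"linear":[0,0,0],"twist":0},{"linear":[0,0,0],"twist":0},{"linear":[0,0,0],"twist":0},{"linear":[0,0,40],"twist":0},{"linear":[0,0,95],"twist":0},{"linear":[0,0,150],"twist":0},{"linear":[-8,45,150],"twist":0},{"linear":[-16,90,150],"twist":0},{"linear":[-23,128,150],"twist":0},{"linear":[-23,128,150],"twist":0},{"linear":[-23,128,150],"twist":0}]' 85
python3 -c "
from m import *
meas(['wrist','scene','side']);cap('wrist','w5.png')"
```

```text
time: 12.15
tool_pos: [491.1, 51.3, 260.8]
tcp_rot: [-3.142, -0.001, -1.401]
contact_force: [0.2, -0.2, -0.8]
grip_width: 61.2
wrist rim+x 2230 edge mean 80.6 slope deg 0.4 range 172 308
wrist rim-x 1067 edge mean -64.9 slope deg -4.2 range 172 300
wrist bar 3113 [-49.3  14.3  65.4] [303.3 309.7 316.3] slope -0.1 z [177.9 179.7]
scene front 87 edge mean 164.3 slope deg 0.3 range -28 68
scene rim+x 141 edge mean 80.9 slope deg 0.0 range 180 308
scene rim-x 114 edge mean -68.0 slope deg 0.2 range 180 300
scene bar 105 [-44.8  14.5  67.5] [304.6 311.1 317.7] slope -0.1 z [178.2 181.6]
side front 234 edge mean 165.2 slope deg 0.2 range -68 84
side rim+x 96 edge mean 82.2 slope deg 0.1 range 180 308
side rim-x 224 edge mean -66.8 slope deg -0.0 range 180 308
side bar 179 [-52.3 -10.7  59.4] [305.5 311.5 318.8] slope -0.7 z [179.3 182.3]
```

View pics/w5.png

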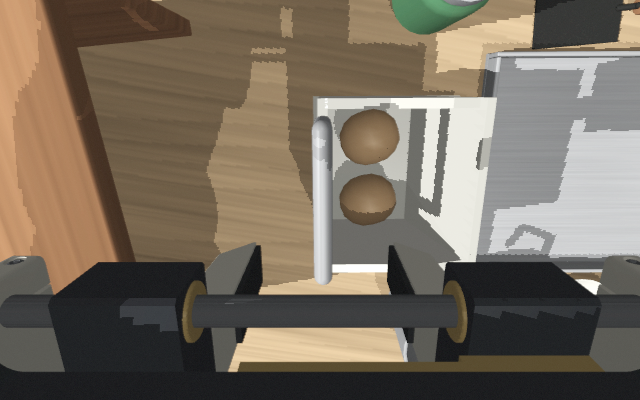

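Square, with a 27–29 mm gap, the bar well clear of the shelf and both potatoes inside. Grasp the bar and compute the rocking arc.

```bash
python3 -m pendant '[{"linear":[1,1,-40],"twist":0},{"linear":[1,1,-80],"twist":0},{"linear":[1,1,-105],"twist":0},{"linear":[1,1,-105],"twist":0}]'
python3 -m pendant '[{"linear":[0,0,0],"twist":0},{"linear":[0,0,0],"twist":0},{"linear":[0,0,0],"twist":0},{"linear":[0,0,0],"twist":0},{"linear":[0,0,0],"twist":0}]' 255
python3 - <<'E'
import numpy as np
for th in range(0,96,3):
    t=np.radians(th);dv=149*np.cos(t)-172*np.sin(t)-149;dz=172*np.cos(t)+149*np.sin(t)-172
    print(th,[round(-.1736*dv,0),round(.985*dv,0),round(dz,0)])
E
```

```text
time: 12.85
tool_pos: [490.9, 52.2, 154.2]
tcp_rot: [3.137, 0.001, -1.402]
contact_force: [-0.2, -0.5, 0.4]
grip_width: 61.4
time: 13.48
tool_pos: [491.9, 52.8, 155.9]
tcp_rot: [-3.141, -0.0, -1.401]
contact_force: [-0.0, 0.8, -0.6]
grip_width: 16.0
0 [np.float64(-0.0), np.float64(0.0), np.float64(0.0)]
3 [np.float64(2.0), np.float64(-9.0), np.float64(8.0)]
6 [np.float64(3.0), np.float64(-19.0), np.float64(15.0)]
9 [np.float64(5.0), np.float64(-28.0), np.float64(21.0)]
12 [np.float64(7.0), np.float64(-38.0), np.float64(27.0)]
15 [np.float64(9.0), np.float64(-49.0), np.float64(33.0)]
18 [np.float64(10.0), np.float64(-60.0), np.float64(38.0)]
21 [np.float64(12.0), np.float64(-70.0), np.float64(42.0)]
24 [np.float64(14.0), np.float64(-82.0), np.float64(46.0)]
27 [np.float64(16.0), np.float64(-93.0), np.float64(49.0)]
30 [np.float64(18.0), np.float64(-104.0), np.float64(51.0)]
33 [np.float64(20.0), np.float64(-116.0), np.float64(53.0)]
36 [np.float64(22.0), np.float64(-128.0), np.float64(55.0)]
39 [np.float64(25.0), np.float64(-139.0), np.float64(55.0)]
42 [np.float64(27.0), np.float64(-
[... 347 characters left out ...]
 np.float64(-220.0), np.float64(43.0)]
63 [np.float64(41.0), np.float64(-231.0), np.float64(39.0)]
66 [np.float64(43.0), np.float64(-242.0), np.float64(34.0)]
69 [np.float64(44.0), np.float64(-252.0), np.float64(29.0)]
72 [np.float64(46.0), np.float64(-263.0), np.float64(23.0)]
75 [np.float64(48.0), np.float64(-272.0), np.float64(16.0)]
78 [np.float64(50.0), np.float64(-282.0), np.float64(10.0)]
81 [np.float64(51.0), np.float64(-291.0), np.float64(2.0)]
84 [np.float64(53.0), np.float64(-300.0), np.float64(-6.0)]
87 [np.float64(54.0), np.float64(-308.0), np.float64(-14.0)]
90 [np.float64(56.0), np.float64(-316.0), np.float64(-23.0)]
93 [np.float64(57.0), np.float64(-324.0), np.float64(-32.0)]
```

```bash
python3 -m pendant '[{"linear":[2,-9,8],"twist":0},{"linear":[3,-19,15],"twist":0},{"linear":[5,-28,21],"twist":0},{"linear":[7,-38,27],"twist":0},{"linear":[9,-49,33],"twist":0},{"linear":[10,-60,38],"twist":0},{"linear":[12,-70,42],"twist":0},{"linear":[14,-82,46],"twist":0},{"linear":[16,-93,49],"twist":0},{"linear":[18,-104,51],"twist":0},{"linear":[20,-116,53],"twist":0},{"linear":[22,-128,55],"twist":0},{"linear":[25,-139,55],"twist":0},{"linear":[25,-139,55],"twist":0}]'
python3 - <<'E'
from h import *
c=cap('scene','sc6.png');s=cap('side')
a=c['frame'][110:270,150:350];b=s['frame'][180:380,270:510]
a=cv2.resize(a,(400,320),interpolation=1);b=cv2.resize(b,(384,320));cv2.imwrite('pics/c6.png',np.hstack([a,b]))
E
```

```text
time: 15.22
tool_pos: [516.9, -87.5, 212.4]
tcp_rot: [-3.141, -0.001, -1.402]
contact_force: [-4.4, 2.6, 9.5]
grip_width: 12.8
```

View pics/c6.png

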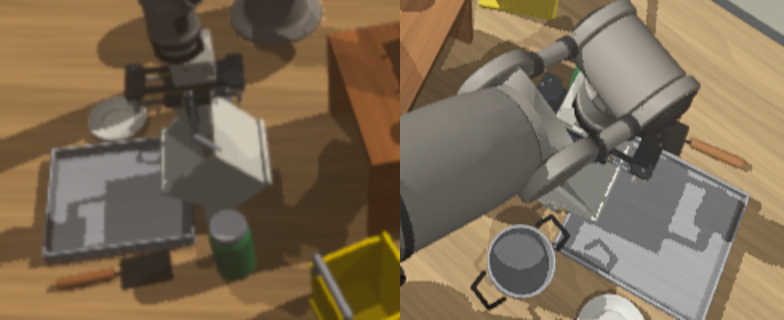

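The crock has rocked about 39°, but it looks turned in the scene crop. I check its orientation with plane fits before going on.

```bash
cat > pl.py <<'E'
from h import *
def planes(n,save=None):
    c=cap(n,save);Wi=pts(c);W=Wi.reshape(-1,3);H=cv2.cvtColor(c['frame'],cv2.COLOR_BGR2HSV)
    th=np.radians(10);d=W[:,:2]-[539,-254.5];T=np.c_[d@[np.cos(th),np.sin(th)],d@[-np.sin(th),np.cos(th)],W[:,2]]
    m=(H[...,1].ravel()<40)&(H[...,2].ravel()>110)&(T[:,2]>8)&(T[:,2]<200)&(abs(T[:,0])<110)&(T[:,1]>0)&(T[:,1]<340)&~((T[:,2]<35)&(T[:,1]<140))
    Q=T[m];rng=np.random.default_rng(0)
    for k in range(4):
        best=None
        if len(Q)<40:break
        for _ in range(400):
            p=Q[rng.choice(len(Q),3,0)];nn=np.cross(p[1]-p[0],p[2]-p[0]);l=np.linalg.norm(nn)
            if l<300:continue
            nn/=l;i=abs((Q-p[0])@nn)<3
            if best is None or i.sum()>best.sum():best=i
        P=Q[best];ctr=P.mean(0);nn=np.linalg.svd(P-ctr)[2][2];nn*=np.sign(nn[2])
        print(n,len(P),'ctr',ctr.round(),'n',nn.round(2),'min',np.percentile(P,2,axis=0).round(),'max',np.percentile(P,98,axis=0).round());Q=Q[~best]
E
python3 -c "
from pl import *
planes('scene');planes('side');planes('wrist')"
```

```text
scene 684 ctr [ 11. 236. 152.] n [0.01 0.78 0.63] min [-61. 200. 107.] max [ 80. 274. 196.]
scene 94 ctr [ 12. 183. 111.] n [-0.02  0.03  1.  ] min [-62.  93. 105.] max [ 75. 284. 116.]
scene 42 ctr [ 18. 259. 132.] n [0.01 0.76 0.65] min [-48. 203. 100.] max [ 80. 285. 198.]
side 669 ctr [ -9. 121.  99.] n [0.01 0.59 0.81] min [-66.  97.  72.] max [ 71. 159. 117.]
side 237 ctr [-66. 152. 117.] n [-1.   -0.03  0.  ] min [-67. 106.  24.] max [-61. 187. 172.]
side 68 ctr [-23. 116. 130.] n [ 0.01 -0.63  0.78] min [-62.  93. 109.] max [ 74. 172. 174.]
side 25 ctr [-12. 120.  96.] n [-0.01  0.58  0.81] min [-66.  99.  73.] max [ 55. 151. 111.]
wrist 12667 ctr [ 33. 231. 156.] n [0.   0.78 0.63] min [-28. 198. 106.] max [ 80. 273. 196.]
wrist 11775 ctr [ 18. 123.  95.] n [0.   0.59 0.81] min [-41.  94.  61.] max [ 72. 168. 114.]
wrist 1201 ctr [ 19. 265. 112.] n [0.01 0.38 0.93] min [-42. 149. 102.] max [ 81. 284. 160.]
wrist 669 ctr [ 45. 125. 138.] n [ 0.   -0.64  0.77] min [-63.  90. 108.] max [ 81. 195. 194.]
```

Tilt is exactly 39° and square, so the turn was only perspective. Continue to 87°.

```bash
python3 -m pendant '[{"linear":[2,-12,1],"twist":0},{"linear":[4,-24,0],"twist":0},{"linear":[6,-35,-1],"twist":0},{"linear":[8,-47,-3],"twist":0},{"linear":[10,-59,-5],"twist":0},{"linear":[12,-70,-8],"twist":0},{"linear":[14,-81,-12],"twist":0},{"linear":[16,-92,-16],"twist":0},{"linear":[18,-103,-21],"twist":0},{"linear":[19,-113,-26],"twist":0},{"linear":[21,-124,-32],"twist":0},{"linear":[23,-133,-39],"twist":0},{"linear":[25,-143,-45],"twist":0},{"linear":[26,-152,-53],"twist":0},{"linear":[28,-161,-61],"twist":0},{"linear":[29,-169,-69],"twist":0},{"linear":[29,-169,-69],"twist":0},{"linear":[29,-169,-69],"twist":0},{"linear":[29,-169,-69],"twist":0},{"linear":[29,-169,-69],"twist":0}]'
python3 - <<'E'
from pl import *
planes('scene');planes('wrist')
c=cap('scene');s=cap('side')
a=c['frame'][110:270,150:350];b=s['frame'][180:380,270:510]
cv2.imwrite('pics/c7.png',np.hstack([cv2.resize(a,(400,320)),cv2.resize(b,(384,320))]))
E
```

```text
time: 17.98
tool_pos: [545.9, -254.8, 141.9]
tcp_rot: [-3.142, 0.0, -1.401]
contact_force: [-1.0, 0.2, -1.5]
grip_width: 13.0
scene 812 ctr [ 14. 102. 158.] n [-0.01  0.05  1.  ] min [-64.  42. 154.] max [ 79. 159. 163.]
scene 145 ctr [ 12. 146. 159.] n [ 0.01 -0.13  0.99] min [-68.  89. 152.] max [ 80. 171. 164.]
scene 91 ctr [ 27. 117. 153.] n [0.   0.06 1.  ] min [-64.  51. 149.] max [ 79. 171. 157.]
scene 49 ctr [ 14.  81. 163.] n [-0.03  0.03  1.  ] min [-62.  14. 158.] max [ 71. 170. 168.]Traceback (most recent call last):
  File "<stdin>", line 2, in <module>
  File "pl.py", line 15, in planes
    P=Q[best];ctr=P.mean(0);nn=np.linalg.svd(P-ctr)[2][2];nn*=np.sign(nn[2])
                               ~~~~~~~~~~~~~^^^^^^^
    u, s, vh = gufunc(a, signature=signature)
               ~~~~~~^^^^^^^^^^^^^^^^^^^^^^^^
numpy._core._exceptions._ArrayMemoryError: Unable to allocate 14.7 GiB for an array with shape (44363, 44363) and data type float64
```

Tilt is 87° and the force is near zero. Now I look for the potatoes by colour and height inside the tray, in all three views.

```bash
cat > pot.py <<'E'
from h import *
def potatoes(ns=('scene','side','wrist')):
  for n in ns:
    c=cap(n);W=pts(c);H=cv2.cvtColor(c['frame'],cv2.COLOR_BGR2HSV)
    th=np.radians(10);d=W[...,:2]-[539,-254.5];u=d@[np.cos(th),np.sin(th)];v=d@[-np.sin(th),np.cos(th)];z=W[...,2]
    m=(H[...,1]>70)&(H[...,0]<25)&(z>10)&(z<110)&(abs(u)<125)&(v>-135)&(v<170)
    k,l,s,_=cv2.connectedComponentsWithStats(m.astype(np.uint8))
    for i in range(1,k):
        if s[i,4]>12: q=l==i;print(n,s[i,:4],'n',s[i,4],'u',np.percentile(u[q],[2,98]).round(),'v',np.percentile(v[q],[2,98]).round(),'z',np.percentile(z[q],[2,98]).round())
  return
E
python3 - <<'E'
from pot import *
potatoes()
c=cap('scene');s=cap('side')
a=c['frame'][110:270,150:350];b=s['frame'][180:380,270:510]
cv2.imwrite('pics/c7.png',np.hstack([cv2.resize(a,(400,320)),cv2.resize(b,(384,320))]))
E
```

```text
scene [174 188  18  28] n 351 u [-72.  31.] v [-123.  -73.] z [28. 68.]
side [443 331  31  35] n 612 u [-82.   9.] v [-119.  -70.] z [33. 66.]
wrist [403 164  84 111] n 5920 u [-40.  33.] v [-116.  -70.] z [32. 65.]
```

View pics/c7.png

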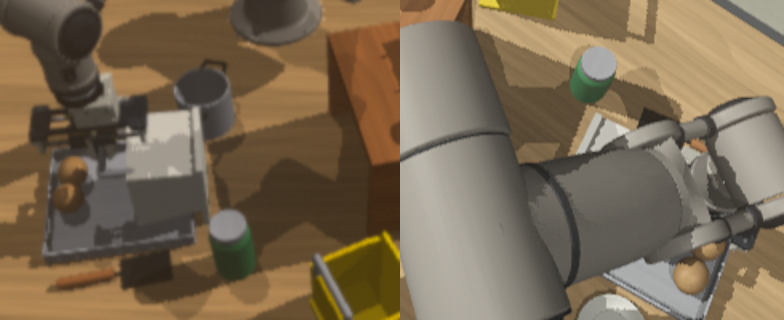

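Left crop: both potatoes lie in the tray at (70,180), against its far wall. By depth v is −123..−70 and the tops are 68 mm high, so both centres are well inside. Rock back.

```bash
python3 -m pendant '[{"linear":[-1,8,8],"twist":0},{"linear":[-3,17,16],"twist":0},{"linear":[-4,26,24],"twist":0},{"linear":[-6,36,30],"twist":0},{"linear":[-8,45,37],"twist":0},{"linear":[-10,56,43],"twist":0},{"linear":[-11,66,48],"twist":0},{"linear":[-13,77,53],"twist":0},{"linear":[-15,88,57],"twist":0},{"linear":[-17,99,61],"twist":0},{"linear":[-19,110,64],"twist":0},{"linear":[-21,122,66],"twist":0},{"linear":[-23,134,68],"twist":0},{"linear":[-25,145,69],"twist":0},{"linear":[-27,157,70],"twist":0},{"linear":[-29,169,69],"twist":0}]'
python3 -m pendant '[{"linear":[-3,11,0],"twist":0},{"linear":[-5,23,-2],"twist":0},{"linear":[-7,35,-4],"twist":0},{"linear":[-9,46,-6],"twist":0},{"linear":[-11,57,-9],"twist":0},{"linear":[-13,69,-13],"twist":0},{"linear":[-15,79,-17],"twist":0},{"linear":[-16,90,-22],"twist":0},{"linear":[-18,101,-28],"twist":0},{"linear":[-20,111,-34],"twist":0},{"linear":[-22,120,-40],"twist":0},{"linear":[-23,130,-47],"twist":0},{"linear":[-25,139,-55],"twist":0},{"linear":[-25,139,-55],"twist":0},{"linear":[-25,139,-55],"twist":0}]'
python3 -c "
from m import *
meas(['scene','side','wrist'])"
```

```text
time: 20.32
tool_pos: [516.7, -85.3, 210.8]
tcp_rot: [3.141, 0.0, -1.401]
contact_force: [-1.6, 0.9, 2.4]
grip_width: 12.9
time: 22.2
tool_pos: [492.3, 52.5, 155.8]
tcp_rot: [-3.141, -0.001, -1.401]
contact_force: [0.4, -1.1, -1.1]
grip_width: 13.3
scene front 86 edge mean 164.7 slope deg -0.3 range -36 68
scene rim+x 144 edge mean 80.6 slope deg -0.3 range 180 308
scene rim-x 49 edge mean -67.9 slope deg 3.9 range 180 244
scene bar 115 [-34.9  18.1  66.1] [291.  310.7 331.5] slope 0.3 z [177.6 184.7]
side front 235 edge mean 165.4 slope deg 0.3 range -68 84
side rim+x 80 edge mean 81.6 slope deg -0.6 range 180 220
side rim-x 220 edge mean -67.2 slope deg -0.3 range 180 308
side bar 96 [-52.7 -33.1  -7. ] [305.6 311.9 318.7] slope 2.6 z [179.1 182.5]
wrist rim+x 5535 edge mean 80.5 slope deg 0.1 range 172 308
wrist rim-x 1420 edge mean -68.5 slope deg -0.2 range 172 300
wrist bar 7014 [-28.4  24.4  66. ] [293.  309.8 326.5] slope 0.1 z [177.8 179.9]
```

Flat again, in the same place. Release and rise.

```bash
python3 -m pendant '[{"linear":[0,0,0],"twist":0},{"linear":[0,0,0],"twist":0},{"linear":[0,0,0],"twist":0},{"linear":[0,0,0],"twist":0},{"linear":[0,0,30],"twist":0},{"linear":[0,0,80],"twist":0},{"linear":[0,0,140],"twist":0},{"linear":[0,0,140],"twist":0},{"linear":[0,0,140],"twist":0},{"linear":[0,0,140],"twist":0}]' 85
python3 - <<'E'
from m import *; from pot import potatoes
meas(['scene','side','wrist']);potatoes(('scene','side'));
c=cap('scene');s=cap('side')
a=c['frame'][110:270,150:350];b=s['frame'][180:380,270:510]
cv2.imwrite('pics/c8.png',np.hstack([cv2.resize(a,(400,320)),cv2.resize(b,(384,320))]))
E
```

```text
time: 23.6
tool_pos: [491.2, 52.8, 294.3]
tcp_rot: [3.139, 0.001, -1.401]
contact_force: [0.1, 0.6, -0.3]
grip_width: 61.4
scene front 87 edge mean 164.5 slope deg 0.3 range -20 76
scene rim+x 149 edge mean 81.0 slope deg 0.4 range 180 308
scene rim-x 122 edge mean -68.5 slope deg 1.6 range 180 300
scene bar 104 [-47.1  15.   65.7] [304.6 311.1 317.7] slope -0.2 z [178.2 181.9]
side front 230 edge mean 165.2 slope deg -0.0 range -68 84
side rim+x 85 edge mean 81.9 slope deg -0.4 range 180 228
side rim-x 225 edge mean -67.3 slope deg -0.0 range 180 308
side bar 203 [-52.7  -5.2  55.2] [305.7 311.6 318.7] slope 0.0 z [179.2 182.5]
wrist rim+x 1796 edge mean 80.3 slope deg 0.2 range 172 308
wrist rim-x 1269 edge mean -67.0 slope deg -0.6 range 172 300
wrist bar 2449 [-50.   12.5  64.9] [303.3 309.8 316.5] slope 0.2 z [178.  179.7]
scene [178 187  21  27] n 375 u [-78.  27.] v [-110.  -43.] z [26. 63.]
side [360 313  11   8] n 15 u [-99. -86.] v [142. 169.] z [86. 92.]
side [441 319  24  21] n 379 u [-24.  21.] v [-94. -41.] z [35. 63.]
side [441 342  22  23] n 408 u [-85. -34.] v [-111.  -63.] z [35. 63.]
```

View pics/c8.png

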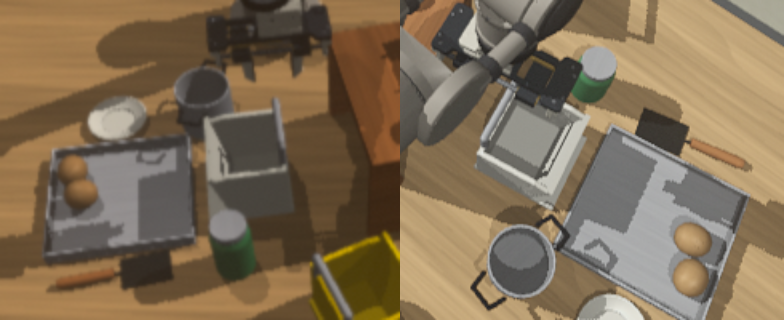

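The crock stands empty and flat, both potatoes are in the tray at (75,180) in the left crop, and the pot, jar, saucer and spatula are undisturbed. The potatoes have rolled a little since the last look, so I wait until they rest.

```bash
python3 -m pendant '[{"linear":[0,0,0],"twist":0},{"linear":[0,0,0],"twist":0},{"linear":[0,0,0],"twist":0},{"linear":[0,0,0],"twist":0},{"linear":[0,0,0],"twist":0},{"linear":[0,0,0],"twist":0},{"linear":[0,0,0],"twist":0},{"linear":[0,0,0],"twist":0},{"linear":[0,0,0],"twist":0},{"linear":[0,0,0],"twist":0},{"linear":[0,0,0],"twist":0},{"linear":[0,0,0],"twist":0},{"linear":[0,0,0],"twist":0},{"linear":[0,0,0],"twist":0},{"linear":[0,0,0],"twist":0},{"linear":[0,0,0],"twist":0}]' >/dev/null
python3 -c "
from pot import *
potatoes(('side',))"
python3 -m pendant '[{"linear":[0,0,0],"twist":0},{"linear":[0,0,0],"twist":0},{"linear":[0,0,0],"twist":0},{"linear":[0,0,0],"twist":0},{"linear":[0,0,0],"twist":0},{"linear":[0,0,0],"twist":0},{"linear":[0,0,0],"twist":0},{"linear":[0,0,0],"twist":0}]'
python3 -c "
from pot import *
potatoes(('side',))"
```

```text
side [360 313  11   8] n 15 u [-99. -86.] v [142. 169.] z [87. 93.]
side [441 319  24  21] n 377 u [-24.  21.] v [-95. -41.] z [34. 63.]
side [441 342  22  23] n 405 u [-85. -34.] v [-110.  -62.] z [35. 64.]
time: 27.0
tool_pos: [491.9, 52.8, 295.8]
tcp_rot: [-3.142, -0.0, -1.401]
contact_force: [-0.5, 0.4, -0.4]
grip_width: 61.4
side [360 313  11   8] n 15 u [-99. -87.] v [142. 169.] z [87. 93.]
side [441 319  24  22] n 377 u [-24.  20.] v [-94. -40.] z [34. 64.]
side [441 342  22  23] n 406 u [-86. -34.] v [-111.  -62.] z [36. 64.]
```

At rest. Handing in.

```bash
python3 -c "
from plant import bot
print(bot.close_job())"
```

```text
the job is handed in; nothing more can be done
None
```

The job is handed in at about 27 s of robot time. By my last checks both potatoes are in the tray and the crock stands empty, flat and let go; no verdict was reported.

**One departure from the task:** the gripper body would have pressed the shelf if I had pinched the lip straight away. I hooked the front wall from inside with the fingers for about the first 70 mm, which also turned the crock square. I then pinched the lip and drew it the remaining 115 mm or so.

**What I did:**
1. I let the crock go about 28 mm from the tray wall, about 6 mm off its middle line and square to within 1°. Its bar was about 125 mm clear of the shelf.
2. I took the bar and rocked the crock to 87° on its front edge. Both potatoes rolled out into the tray on the first try.
3. I rocked it back flat, let go and rose about 140 mm above it.

**Last checks:**
- **Crock:** its rim, bar and front edge measured the same after rocking as before, to about 1 mm.
- **Potatoes:** both were at rest over the last second, centred at about (0, −68) and (−60, −87) mm in the tray. They had drifted 10–30 mm while the crock was rocked back.
- **Pot, jar, saucer and spatula:** these looked unmoved in the last picture; I did not measure them again.
- **Disagreement:** the cameras differed by about 3 mm on the gap to the tray, which is within the allowance.

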